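# Shut the cable box on the hall console and fasten its quarter-turn stud

## Task

Shut the lid of the cable box on the console, then fasten it: press the red winged stud gently down into its keeper until it is fully in, and while it is down turn it a quarter turn clockwise until its cam catches, then let go. Never force the stud, down or round, against its keeper, and leave the bowl, the glass dome, the sunglasses cases and the keys where they are.

Things in the scene. Friction and masses are not known exactly. Their poses are not given: they have to be found in the camera images.
- case: Pale wooden cable box fixed to the console, open-topped, 190 (its x) x 200 (its y) x 70 mm high, walls 6 mm. Origin: centre of its underside. The lid's hinge runs along the top of its far edge (x = +95 mm, height 70 mm, parallel to y). Inside, under the stud, sits an adjustable steel keeper with a bottom stop; it may be set anywhere within 10 mm of depth, hidden once the lid is shut.
- lid (a joint): Opening angle of the lid (rad): 0 shut on a solid stop, grows as the near (-x) edge rises. The lid is a 190 x 200 x 10 mm board, 0.3 kg, underside in the plane of the hinge axis, so its top is 80 mm above the console when shut. Stiff hinge (0.5 N m): it stays where it is left; 2 to 4 N near its near edge pushes it shut.
- stud_seat (a point): Point on the lid's top face on the stud's axis, 150 mm from the hinge axis, midway across the lid, 40 mm from its near edge. Turns with the lid. More than 20 N between the stud's cam and the keeper (driven hard into the bottom, or twisted while not deep enough) damages it; pressing the stud with about 14 N is right in every box.
- plunger: Spring-loaded stud in the lid, pressed straight down. Origin on its axis: at stud_seat when up, below it by as much as it is pressed. Spring: 4.2 N plus 0.4 N per mm. It can turn only once 5 to 15 mm down (differs from box to box); 1.8 mm deeper is the bottom stop, felt as a steep rise above the spring's 7 to 11 N. Caught, it stays 2.5 to 12.5 mm below its free height.
- wing (a point): Middle of the red wing (grip bar), on the stud's axis, 35 mm above the plunger's origin. Wing 44 mm long (this point's x), 12 mm thick (y), 24 mm high. It stands on a dark steel flange disc 54 mm across, 5 mm thick, whose top is 12 mm below this point, 23 mm above the lid when up. The wing can be gripped with the fingertips close above the flange.
- head (a joint): Turn of the stud's head (rad), clockwise seen from above: 0 = wing along the box's x, 1.57 = wing parallel to the box's y. Solid stop at 1.66. From about 1.43 the cam lies under its catch notch: released there, the stud springs up 2.5 mm and cannot turn back. Turned only part-way, it stays down under the ledge but is not caught.
- bowl: Blush ceramic bowl, 140 mm across the rim, 55 mm high, loose, 0.35 kg. Origin: centre of its underside. Bystander.
- dome: Small glass dome on a dark wooden foot, 104 mm across, 102 mm high, loose, 0.4 kg. Origin: centre of its underside. Bystander.
- case_low: Lower (dark green) of two stacked hard plastic sunglasses cases, 65 (x) x 160 (y) x 42 mm, loose. Origin: centre of its underside. Bystander.
- case_up: Upper (brown) sunglasses case, same size, resting on the lower one. Origin: centre of its underside. Bystander.
- keyring: Steel keyring (36 mm across) with three keys reaching 71 mm to its +x side, 4 mm thick, loose. Origin: under the ring's centre. Bystander.

How it is judged:
On the way, in this order (a step that is already met when the one before it is completed fails the run):
1. the lid is shut with the stud still unturned (value of joint lid below 0.03 rad and value of joint head below 0.35 rad), for 0.2 s.
2. the stud is pressed in and turned under its keeper with the lid shut (value of joint lid below 0.03 rad and z of plunger in the frame of stud_seat below -0.003 m and value of joint head above 0.8 rad), for 0.1 s.
At the end, for the whole second after the job is handed in: The lid is shut (within 0.03 rad), the head is turned past 1.42 rad and, released, stays there at rest with the stud held at least 1.5 mm below its free height by the cam (value of joint lid below 0.03 rad and value of joint head above 1.42 rad and z of plunger in the frame of stud_seat below -0.0015 m and velocity of joint head below 0.1 rad/s and linear speed of plunger below 0.01 m/s); the robot touches nothing.
It fails at once if the stud is forced: more than 20 N between its cam and the keeper (contact force between plunger and case above 20 N).
It fails at once if the bowl, glass dome, a sunglasses case or the keyring is moved more than 20 mm (distance of any of bowl, dome, case_low, case_up, keyring from where it was at the start of the episode above 0.02 m).
It also fails if it takes over 72 s, if anything falls off the work surface, if the arm or the gripper's body presses on something with over 40 N, if the wrist force passes 120 N, or if a joint passes its speed limit or range.

## Robot

A 6-joint arm with a two-finger parallel gripper is mounted at the origin on the work surface. World frame = base frame: x ahead of the robot, y to its left, z up, the work surface at z = 0. Lengths are in m, angles in rad, forces in N, time in s.
With the tool pointing down it reaches from about 0.325 to 0.775 m from the base axis. Payload 5.5 kg.
Tool frame: the origin (TCP) lies between the finger pads; the fingertips stand 8 mm ahead of it and the grasp point (between the pads) lies 11 mm behind it (tcp_to_tips is the distance from the TCP to the fingertips, in m); z points along the fingers, y is the line along which they close (so a half turn about z gives the same grasp; the last joint's range is limited). The gripper opens to 88 mm and grips with 3 to 60 N. Pads are 20 mm wide; open, the fingers measure 115 mm over their backs; the gripper's body (75 mm by 178 mm) begins 61 mm behind the grasp point.
Start: joints at [-1.166, 0.091, 1.231, -0, 1.82, -0.057], TCP at [0.267, -0.537, 0.231] pointing down, gripper open.
Joint ranges: [-2.87, 2.87], [-0.86, 2.18], [0.17, 2.46], [-1.51, 4.65], [0.06, 2.69], [-2.65, 2.65]. Speed limits (rad/s): [2.57, 2.57, 3.01, 3.14, 3.14, 3.14].

## Interface

Orientations are given as a unit quaternion [w, x, y, z].
In Python, from bench import * gives the robot as it stands. Calls block until the motion is done:
- move_to(position, orientation): joint-space move of the TCP to a pose.
- move_l(position, speed=0.15, orientation=None): straight line of the TCP; orientation=None keeps the orientation; speed is the mean speed in m/s.
- movej(angles): joint-space move.
- gripper_open() and close(): open the fingers fully, or close them until they stop; the grip force is fixed at half the most.
- hold(seconds).
- inverse_kinematics(position, orientation): joint angles nearest the present ones, or None.
- state(): the state.
- get_image(name): name is "side" or "top"; returns a dict with "frame" (420x560x3 uint8, blue, green, red), "depth" (420x560 float32, m along the optical axis (not along the pixel's ray), 0 where there is no reading), "camera_matrix" (3x3 intrinsics, pixels), "view" (4x4, takes a point from world to camera coordinates). Camera axes: x right, y up, looking along -z (the intrinsics and any distortion apply to the point x, -y, -z); pixel columns grow to the right and rows downward; lengths in m; the calibration is good to about 2 mm. A picture is of the moment at which its call begins.
A pose or a line that the arm cannot do raises IKError and nothing moves.
- job_done(): hands the job in; it is judged then, once.
The state is a dict: "time": time; "joint_pos": joint angles; "dq": joint speeds; "joint_torque": joint torques, N m; "ee_pos": TCP position; "ee_rot": TCP orientation; "ft_force": force on the tool from outside, world axes, zero at the start; "moment": the same for the moment, N m; "finger_gap": finger opening in m; "finger_force": force on a finger pad.
Only numpy, scipy, OpenCV 4.12 (cv2) and the standard library are available. Lean on these libraries where they do the work, as an engineer would, in place of code of your own. Each camera call takes 0.05 s, during which the arm holds its last target. There are 200 camera calls.

## Working session

There is one attempt and no reset: what is moved stays moved. The work goes in short steps, each a Python script; the robot and the scene stay as the last script left them, time stands still between calls to the robot, and variables do not carry over. Pictures are saved under pics/ and viewed, at most 10 in all, crops included, and the job is handed in when it is done.

```bash
mkdir -p pics; ls; python3 - <<'E'
from bench import *
import cv2,numpy as np,pickle
for n in("top","side"):
    d=get_image(n); cv2.imwrite(f"pics/{n}0.png",d["frame"]); pickle.dump(d,open(f"{n}0.pkl","wb"))
    print(n,np.round(d["camera_matrix"],1).tolist(),np.round(d["view"],3).tolist(),[k for k in d])
print(state())
E
```

```text
pics
top [[459.1, 0.0, 283.3], [0.0, 459.1, 203.5], [0.0, 0.0, 1.0]] [[-0.01, -1.0, 0.02, -0.001], [0.996, -0.008, 0.094, -0.565], [-0.094, 0.021, 0.995, -1.019], [0.0, 0.0, 0.0, 1.0]] ['frame', 'depth', 'camera_matrix', 'view']
side [[454.0, 0.0, 282.5], [0.0, 454.0, 211.9], [0.0, 0.0, 1.0]] [[-0.834, -0.552, -0.0, 0.469], [0.38, -0.573, 0.726, -0.271], [-0.401, 0.605, 0.688, -0.788], [0.0, 0.0, 0.0, 1.0]] ['frame', 'depth', 'camera_matrix', 'view']
{'time': 0.1, 'joint_pos': array([-1.16567351e+00,  9.17791029e-02,  1.23172656e+00,  2.29603074e-05,
        1.81981271e+00, -5.67013902e-02]), 'dq': array([-0.00027995, -0.00242212, -0.00425867,  0.0006207 ,  0.00076191,
       -0.00124759]), 'joint_torque': array([ 2.05255521e-03, -4.47856987e+01, -4.07569349e+01,  7.00743799e-02,
        2.84345256e-02, -1.25295646e-04]), 'ee_pos': array([ 0.26725642, -0.53691576,  0.22964459]), 'ee_rot': array([-8.51726527e-04,  9.73457043e-01,  2.28868174e-01, -1.38599892e-04]), 'ft_force': array([-0.07064986, -0.44875067, -0.663333  ]), 'moment': array([-0.06454258,  0.00381101,  0.00454927]), 'finger_force': 0.0, 'finger_gap': 0.08780524538858253}
```

View pics/top0.png

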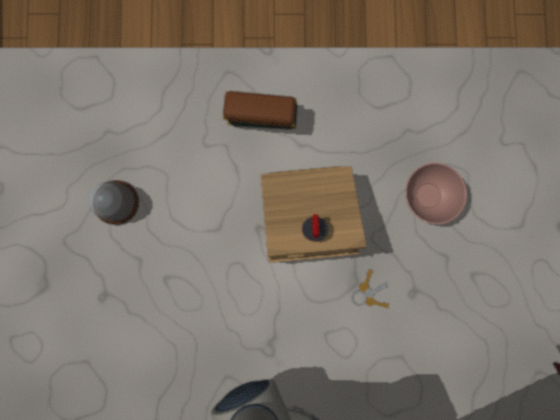

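View pics/side0.png

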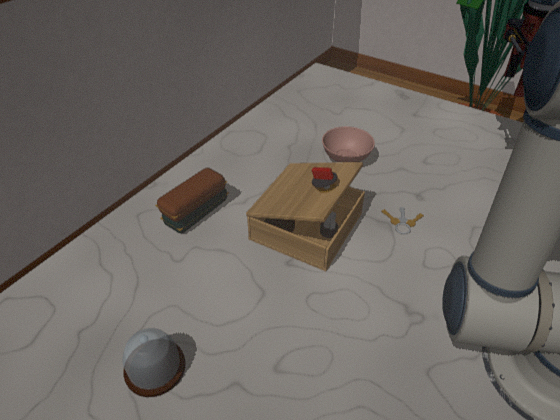

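The top view shows the lid partly open: hinge edge about (262,172)–(352,167), near edge (268,258)–(364,247), red wing at (316,226), keys at (370,290). In the side view the wing is at (322,174), and the lid's near edge is raised.

```bash
cat > h.py <<'E'
import numpy as np,cv2,pickle
def cloud(d):
    K,V=np.array(d["camera_matrix"]),np.array(d["view"]); z=d["depth"]
    v,u=np.mgrid[:z.shape[0],:z.shape[1]]
    c=np.stack([(u-K[0,2])*z/K[0,0],-(v-K[1,2])*z/K[1,1],-z],-1)
    return (c-V[:3,3])@V[:3,:3]          # R^T (c-t)
def redmask(d):
    b,g,r=[d["frame"][...,i].astype(int) for i in range(3)]
    return (r>90)&(g<r*.4)&(b<r*.4)
def woodmask(d):
    h=cv2.cvtColor(d["frame"],cv2.COLOR_BGR2HSV)
    return (h[...,0]>8)&(h[...,0]<25)&(h[...,1]>70)&(h[...,2]>90)
def roi(m,u0,u1,v0,v1):
    o=np.zeros_like(m);o[v0:v1,u0:u1]=m[v0:v1,u0:u1];return o
def ray(d,u,v):
    K,V=np.array(d["camera_matrix"]),np.array(d["view"])
    c=np.array([(u-K[0,2])/K[0,0],-(v-K[1,2])/K[1,1],-1]);R=V[:3,:3]
    return -R.T@V[:3,3],R.T@c
def tri(d1,p1,d2,p2):
    a,r=ray(d1,*p1);b,s=ray(d2,*p2)
    k=np.linalg.lstsq(np.stack([r,-s],1),b-a,rcond=None)[0]
    P,Q=a+k[0]*r,b+k[1]*s
    return (P+Q)/2,np.linalg.norm(P-Q)
E
python3 - <<'E'
from h import *
np.set_printoptions(precision=4,suppress=True)
T,S=[pickle.load(open(f"{n}0.pkl","rb")) for n in("top","side")]
for d,n,R in((T,"top",(240,380,150,275)),(S,"side",(230,380,140,280))):
    C=cloud(d); w=roi(woodmask(d),*R); r=roi(redmask(d),*R)
    P=C[w&(d["depth"]>0)]; 
    print(n,"table",np.median(C[300:330,200:240,2]) , w.sum())
    # lid plane RANSAC
    rng=np.random.default_rng(0);best=0
    for _ in range(300):
        q=P[rng.choice(len(P),3,False)];m=np.cross(q[1]-q[0],q[2]-q[0]);m/=np.linalg.norm(m)+1e-12
        i=abs((P-q[0])@m)<.003
        if i.sum()>best:best,I=i.sum(),i
    L=P[I];c=L.mean(0);m=np.linalg.svd(L-c,full_matrices=False)[2][2];m*=np.sign(m[2])
    print("lid normal",m,"tilt",np.arccos(m[2]),best,"dir yaw",np.arctan2(m[1],m[0]),"c",c)
    rect=cv2.minAreaRect(L[:,:2].astype(np.float32)*1000);print(rect,cv2.boxPoints(rect)/1000)
    print("z range",np.percentile(L[:,2],[1,99]))
    Q=C[r&(d["depth"]>0)];v,u=np.nonzero(r)
    print("red",r.sum(),u.mean(),v.mean(),Q.mean(0),np.percentile(Q,[2,98],axis=0), "top pix",u[v==v.min()].mean(),v.min())
vt,ut=np.nonzero(roi(redmask(T),240,380,150,275));vs,us=np.nonzero(roi(redmask(S),230,380,140,280))
print(tri(T,(ut.mean(),vt.mean()),S,(us.mean(),vs.mean())))
# keys, and others quick extents
C=cloud(T);print("keys",C[300,358],C[272,370],C[304,386])
E
```

```text
top table -0.00011386581058955116 7666
lid normal [0.3552 0.0298 0.9343] tilt 0.36441654570339027 6753 dir yaw 0.0838016723652243 c [ 0.5457 -0.0616  0.1134]
((546.1043090820312, -62.55485534667969), (180.45834350585938, 199.74745178222656), 4.8124284744262695) [[ 0.4478  0.0294]
 [ 0.4646 -0.1696]
 [ 0.6444 -0.1545]
 [ 0.6276  0.0445]]
z range [0.0795 0.1471]
red 114 314.94736842105266 224.75438596491227 [ 0.5093 -0.064   0.1762] [[ 0.4911 -0.0694  0.1587]
 [ 0.5281 -0.0596  0.1839]] top pix 315.0 215
side table -0.00026597931558743716 6090
lid normal [0.3537 0.0296 0.9349] tilt 0.3628051976836896 3654 dir yaw 0.08345163479251812 c [ 0.5428 -0.0452  0.1142]
((546.4138793945312, -59.90428924560547), (178.29544067382812, 201.64707946777344), 5.315759658813477) [[ 0.4483  0.0322]
 [ 0.467  -0.1686]
 [ 0.6445 -0.152 ]
 [ 0.6258  0.0487]]
z range [0.0803 0.1463]
red 180 321.73333333333335 172.73888888888888 [ 0.5079 -0.0596  0.1689] [[ 0.4881 -0.0645  0.1537]
 [ 0.5287 -0.0566  0.1822]] top pix 320.5 168
(array([ 0.5101, -0.0649,  0.1643]), np.float64(0.0006598198616857211))
keys [ 0.3435 -0.1764 -0.0018] [ 0.4073 -0.2048  0.0035] [ 0.3344 -0.2394  0.0045]
```

```bash
cat >> h.py <<'E'
YAW=.085; H=np.array([.6325,-.0537,.07])
ex=np.array([np.cos(YAW),np.sin(YAW),0]);ey=np.array([-np.sin(YAW),np.cos(YAW),0])
def qd(y): return [0,np.cos(y/2),np.sin(y/2),0]
E
python3 - <<'E'
from h import *
from bench import *
q=qd(YAW+np.pi)
p=H-.172*ex-.065*ey
seat=H-.150*ex
print("IK push",inverse_kinematics([p[0],p[1],.2],q))
print("IK grip",inverse_kinematics([seat[0],seat[1],.12],q),inverse_kinematics([seat[0],seat[1],.12],qd(YAW+np.pi-1.57)))
close()
move_to([p[0],p[1],.20],q)
s=state();f0=s["ft_force"];print(s["time"],f0,s["ee_pos"],s["joint_pos"])
move_l([p[0],p[1],.150],.1)
for z in np.r_[np.arange(.140,.094,-.01),np.arange(.094,.083,-.001)]:
    move_l([p[0],p[1],z],.04); s=state();f=s["ft_force"]-f0
    print(round(z,4),round(s["ee_pos"][2],4),f.round(1),round(s["time"],2))
    if f[2]>9: break
move_l([p[0],p[1],.2],.15)
# raise clear of the view
movej([-1.166,.091,1.231,0,1.82,s["joint_pos"][5]])
for n in("top","side"):
    d=get_image(n);cv2.imwrite(f"pics/{n}1.png",d["frame"]);pickle.dump(d,open(f"{n}1.pkl","wb"))
print(state()["time"])
E
```

```text
IK push [-3.47914505e-01 -2.23031181e-01  1.58538265e+00 -4.44089210e-16
  1.77924118e+00 -2.00371083e+00]
IK grip [-2.06464106e-01 -2.08754989e-01  1.71445961e+00 -4.44089210e-16
  1.63588804e+00 -1.86226043e+00] [-2.06464106e-01 -2.08754989e-01  1.71445961e+00 -4.44089210e-16
  1.63588804e+00 -2.92260433e-01]
3.1417 [ 0.6786382  -0.90786973 -0.35282777] [ 0.46662317 -0.13353308  0.20010591] [-3.48681709e-01 -2.22866840e-01  1.58505526e+00 -2.14123685e-04
  1.77922478e+00 -2.00299384e+00]
0.14 0.1398 [-1.2  1.1 -0.3] 4.19
0.13 0.1295 [-0.9  1.5  1.6] 4.59
0.12 0.1195 [-1.2  0.9 -0. ] 4.99
0.11 0.1095 [-0.3  0.6  0.6] 5.39
0.1 0.0995 [-0.9  0.1  0.2] 5.79
0.094 0.0936 [-0.   1.1  0.7] 6.09
0.093 0.093 [-0.4  0.2 -0.5] 6.34
0.092 0.092 [-1.1  1.8  0.4] 6.59
0.091 0.0909 [-0.4  1.3  1.5] 6.84
0.09 0.0899 [ 0.1 -0.3  0.4] 7.09
0.089 0.0889 [-0.9  1.4  0.8] 7.34
0.088 0.0883 [-1.7  1.7  3.4] 7.59
0.087 0.0882 [-3.4  2.5  7.4] 7.84
0.086 0.0882 [-5.8  1.9 11.9] 8.09
10.7583
```

```bash
python3 - <<'E'
from h import *
np.set_printoptions(precision=4,suppress=True)
T,S=[pickle.load(open(f"{n}1.pkl","rb")) for n in("top","side")]
out=[]
for d,R in((T,(240,380,150,275)),(S,(230,380,140,280))):
    C=cloud(d);r=roi(redmask(d),*R);w=roi(woodmask(d),*R)
    v,u=np.nonzero(r);Q=C[r&(d["depth"]>0)]
    (cx,cy),sz,a=cv2.minAreaRect(np.stack([u,v],1).astype(np.float32));out.append((cx,cy))
    top=Q[Q[:,2]>Q[:,2].max()-.006]
    print("red",r.sum(),(cx,cy),sz,"topface",len(top),top.mean(0),(top.max(0)+top.min(0))/2,"all",Q.min(0),Q.max(0))
    # top-face midline by casting the top rays onto z=.127
    P=C[w&(d["depth"]>0)];P=P[(P[:,2]>.074)];rect=cv2.minAreaRect(P[:,:2].astype(np.float32)*1000);print("lid z",np.median(P[:,2]),rect)
    b=d["frame"].max(-1)<75; fl=roi(b,*R)&(C[...,2]>.09)&(C[...,2]<.112); F=C[fl]
    print("flange",len(F),F[:,2].mean() if len(F) else 0,cv2.minEnclosingCircle(F[:,:2].astype(np.float32)*1000) if len(F) else 0)
print(tri(T,out[0],S,out[1]), "expected",H-.15*ex)
def onz(d,u,v,z):
    a,r=ray(d,u,v);return a+r*(z-a[2])/r[2]
r=roi(redmask(T),240,380,150,275);v,u=np.nonzero(r)
P=np.array([onz(T,a,b,.124) for a,b in zip(u,v)]);c=P.mean(0)
print("wing on z=.124",c,np.arctan(np.linalg.svd((P-c)[:,:2],full_matrices=False)[2][0][1]/np.linalg.svd((P-c)[:,:2],full_matrices=False)[2][0][0]),np.ptp((P-c)@ex),np.ptp((P-c)@ey))
a=cv2.resize(T["frame"][150:275,240:380],None,fx=3,fy=3);b=cv2.resize(S["frame"][140:270,230:380],None,fx=2.88,fy=2.88)
h=375;cv2.imwrite("pics/c1.png",cv2.hconcat([a[:h,:380],b[:h,:420]]))
E
```

```text
red 119 (314.5, 239.0) (20.0, 5.0) topface 88 [ 0.4825 -0.0675  0.1272] [ 0.4824 -0.0671  0.1281] all [ 0.462  -0.0726  0.1192] [ 0.503  -0.0618  0.1311]
lid z 0.07968454307761114 ((539.4657592773438, -63.07530212402344), (194.93324279785156, 200.0895233154297), 4.84380578994751)
flange 315 0.10285464334848328 ((482.032958984375, -68.42562866210938), 25.96807289123535)
red 177 (331.4655456542969, 195.58621215820312) (19.869400024414062, 9.656157493591309) topface 73 [ 0.4826 -0.0634  0.1252] [ 0.4823 -0.0636  0.1249] all [ 0.4624 -0.0686  0.1048] [ 0.5025 -0.0581  0.1278]
lid z 0.07932918153509669 ((539.8658447265625, -60.547386169433594), (194.0803680419922, 201.05235290527344), 4.984116077423096)
flange 188 0.10189494068139869 ((482.3164978027344, -63.89201354980469), 26.490840911865234)
(array([ 0.4838, -0.0676,  0.1134]), np.float64(0.002524178814533663)) expected [ 0.483  -0.0664  0.07  ]
wing on z=.124 [ 0.4821 -0.0672  0.124 ] -0.0035135400571755736 0.04132544912408845 0.013753006557380331Traceback (most recent call last):
  File "<stdin>", line 22, in <module>
cv2.error: OpenCV(4.12.0) /io/opencv/modules/core/src/matrix_operations.cpp:64: error: (-215:Assertion failed) src[i].dims <= 2 && src[i].rows == src[0].rows && src[i].type() == src[0].type() in function 'hconcat'
```

```bash
cat >> h.py <<'E'
def favg(n=6):
    import bench
    F=[]
    for _ in range(n):
        bench.hold(.03);s=bench.state();F.append(np.r_[s["ft_force"],s["moment"]])
    return np.mean(F,0)
E
python3 - <<'E'
from h import *
from bench import *
np.set_printoptions(precision=4,suppress=True)
q=qd(YAW+np.pi);x,y=.4825,-.0658
gripper_open()
move_to([x,y,.20],q)
move_l([x,y,.135],.1); f0=favg(10);np.save("f0.npy",f0);print("f0",f0)
move_l([x,y,.114],.04);print("pre",favg()-f0)
close();s=state();print("grip",favg()-f0,s["finger_gap"],s["finger_force"],s["ee_pos"],s["joint_pos"],s["time"])
for n in("top","side"):
    d=get_image(n);pickle.dump(d,open(f"{n}2.pkl","wb"));cv2.imwrite(f"pics/{n}2.png",d["frame"])
E
python3 - <<'E'
import cv2
a=cv2.imread("pics/top2.png")[140:280,230:390];b=cv2.imread("pics/side2.png")[110:250,250:410]
cv2.imwrite("pics/c2.png",cv2.resize(cv2.hconcat([a,b]),None,fx=2.5,fy=2.5))
E
```

```text
f0 [-0.0233  0.0256  0.2058  0.0514 -0.132   0.0052]
pre [ 0.2833 -0.2873 -0.2187  0.0242 -0.0089 -0.0196]
grip [ 2.8245 -4.236  -1.7204 -0.7824 -0.4943 -0.0216] 0.011996477480822328 29.97060477733612 [ 0.4829 -0.0666  0.1141] [-0.2059 -0.2085  1.7247 -0.0013  1.624  -1.8612] 17.175
```

View pics/c2.png

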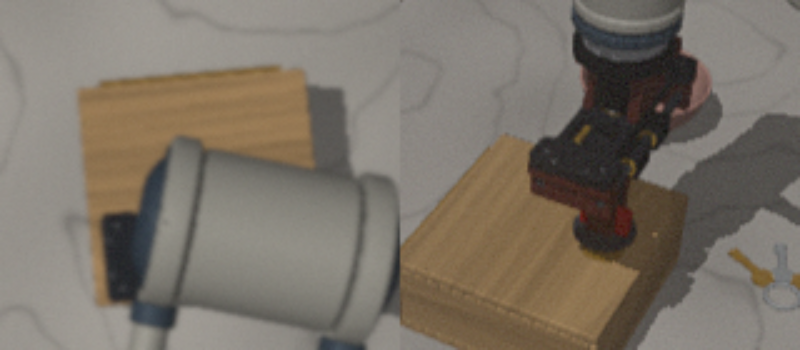

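The side crop shows the fingers around the wing, just above the flange at about (605,235), and the gap of 12 mm matches the wing. Next I null the lateral force and press in small steps.

```bash
python3 - <<'E'
from h import *
from bench import *
np.set_printoptions(precision=2,suppress=True)
f0=np.load("f0.npy");x,y,z=.4825,-.0658,.114
for _ in range(2):
    f=(favg()-f0); x+=np.clip(f[0]/5000,-.001,.001)*.8; y+=np.clip(f[1]/5000,-.001,.001)*.8
    move_l([x,y,z],.02);print("null",(favg()-f0),x,y)
while z>.094:
    z-=.0005; move_l([x,y,z],.01); f=favg(5)-f0; s=state()
    print(round(z*1e3,1),(s["ee_pos"]*1e3),f[:3],round(s["time"],1))
    if f[2]>12.5: break
np.save("p.npy",[x,y,z])
E
```

```text
null [ 0.72 -2.88 -0.23 -0.46 -0.13 -0.02] 0.4829918259754024 -0.06655960946796478
null [-0.38 -0.77  1.05 -0.05  0.12 -0.01] 0.48309846242320087 -0.06703384065147149
113.5 [483.07 -66.78 113.64] [-1.72  1.05  3.18] 19.2
113.0 [483.05 -66.82 112.99] [-1.69  2.26  3.6 ] 19.6
112.5 [483.07 -66.87 112.48] [-2.09  2.83  3.75] 20.0
112.0 [483.06 -66.86 111.98] [-2.31  3.86  3.79] 20.4
111.5 [483.08 -66.89 111.49] [-2.59  4.45  4.21] 20.9
111.0 [483.08 -66.9  111.04] [-2.61  4.56  3.96] 21.3
110.5 [483.09 -66.88 110.57] [-2.44  4.16  4.21] 21.7
110.0 [483.09 -66.89 110.14] [-2.74  4.49  4.52] 22.1
109.5 [483.08 -66.91 109.65] [-2.72  4.21  4.48] 22.5
109.0 [483.09 -66.89 109.21] [-3.42  4.71  5.19] 22.9
108.5 [483.09 -66.91 108.76] [-2.89  4.27  5.46] 23.4
108.0 [483.11 -66.91 108.3 ] [-3.04  4.86  5.37] 23.8
107.5 [483.08 -66.88 107.81] [-3.17  5.02  5.32] 24.2
107.0 [483.08 -66.89 107.35] [-3.33  5.02  5.67] 24.6
106.5 [483.09 -66.91 106.9 ] [-3.13  4.85  5.63] 25.0
106.0 [483.1  -66.93 106.45] [-3.43  4.52  5.79] 25.4
105.5 [483.1  -66.9  105.97] [-3.67  4.67  6.45] 25.9
105.0 [483.08 -66.91 105.52] [-3.49  4.52  6.94] 26.3
104.5 [483.1  -66.9  105.03] [-3.66  4.67  6.64] 26.7
104.0 [483.1  -66.9  104.58] [-4.05  4.77  6.93] 27.1
103.5 [483.11 -66.91 104.13] [-3.85  4.91  6.93] 27.5
103.0 [483.12 -66.92 103.68] [-4.04  4.32  7.05] 27.9
102.5 [483.1 -66.9 103.2] [-3.96  4.6   7.54] 28.4
102.0 [483.1  -66.89 102.74] [-3.95  5.19  7.64] 28.8
101.5 [483.12 -66.89 102.28] [-4.03  4.82  7.51] 29.2
101.0 [483.14 -66.89 101.82] [-4.53  4.5   8.11] 29.6
100.5 [483.13 -66.92 101.38] [-4.35  4.98  8.25] 30.0
100.0 [483.12 -66.92 100.91] [-4.31  4.54  7.98] 30.4
99.5 [483.13 -66.93 100.46] [-4.45  5.1   8.63] 30.9
99.0 [483.13 -66.91  99.96] [-4.4   5.11  9.  ] 31.3
98.5 [483.16 -66.92  99.55] [-4.54  4.92  8.95] 31.7
98.0 [483.18 -66.94  99.47] [-5.68  4.71 10.87] 32.1
97.5 [483.21 -66.96  99.44] [-6.48  5.15 12.73] 32.5
```

The bottom stop is felt at about 14.4 mm of travel. I press slightly further, to about 14 N, and turn in steps.

```bash
python3 - <<'E'
from h import *
from bench import *
np.set_printoptions(precision=2,suppress=True)
f0=np.load("f0.npy");x,y,z=np.load("p.npy")
z-=.0003;move_l([x,y,z],.01);print("press",favg()-f0)
for a in np.arange(.12,1.57,.12):
    movej(inverse_kinematics([x,y,z],qd(YAW+np.pi-a)))
    f=favg(5)-f0;s=state()
    print(round(a,2),s["ee_pos"]*1e3,f,round(s["joint_pos"][5],3),round(s["finger_gap"]*1e3,2),round(s["time"],1))
    if f[2]>17 or abs(f[5])>1.0: print("STOP");break
np.save("p.npy",[x,y,z,a])
E
```

```text
press [-7.13  5.12 14.14  1.05  1.4  -0.02]
0.12 [483.25 -66.94  99.41] [-7.08  5.15 14.4   1.05  1.37 -0.05] -1.743 11.77 33.4
0.24 [483.25 -66.92  99.42] [-6.87  5.41 13.94  1.08  1.38 -0.05] -1.623 11.74 33.8
0.36 [483.24 -66.89  99.4 ] [-6.98  5.34 13.85  1.06  1.37 -0.06] -1.503 11.62 34.2
0.48 [483.26 -66.88  99.42] [-7.48  5.67 13.84  1.06  1.36 -0.07] -1.383 11.34 34.6
0.6 [483.29 -66.87  99.41] [-7.45  5.53 13.77  1.08  1.33 -0.06] -1.263 11.5 35.1
0.72 [483.3  -66.83  99.41] [-6.73  5.76 14.27  1.08  1.33 -0.03] -1.143 11.86 35.5
0.84 [483.31 -66.83  99.4 ] [-6.81  5.64 13.87  1.07  1.33 -0.03] -1.023 11.58 35.9
0.96 [483.33 -66.8   99.4 ] [-7.03  5.76 13.91  1.07  1.32 -0.05] -0.903 11.98 36.3
1.08 [483.34 -66.8   99.38] [-6.79  6.15 14.05  1.08  1.29 -0.04] -0.783 11.61 36.7
1.2 [483.39 -66.8   99.42] [-6.65  5.8  14.02  1.06  1.29 -0.06] -0.663 11.44 37.1
1.32 [483.41 -66.78  99.43] [-6.28  5.82 13.83  1.06  1.28 -0.04] -0.543 11.69 37.6
1.44 [483.42 -66.78  99.42] [-6.52  5.87 13.73  1.07  1.26 -0.05] -0.423 11.26 38.0
1.56 [483.45 -66.77  99.42] [-6.18  5.34 13.99  1.07  1.25 -0.05] -0.303 12.26 38.4
```

```bash
python3 - <<'E'
from h import *
from bench import *
np.set_printoptions(precision=2,suppress=True)
f0=np.load("f0.npy");x,y,z,a=np.load("p.npy")
a=1.58;movej(inverse_kinematics([x,y,z],qd(YAW+np.pi-a)))
f=favg(4)-f0;print(f,state()["joint_pos"][5])
for i in range(20):
    z+=.0005;move_l([x,y,z],.01);f=favg(4)-f0;s=state();print(round(z*1e3,1),s["ee_pos"]*1e3,f[[0,1,2,5]],round(s["time"],1))
    if f[2]<1.5: break
gripper_open();f=favg(4)-f0;print(f[:3])
move_l([x,y,.19],.1)
movej([-1.0,.091,1.231,0,1.82,state()["joint_pos"][5]])
for n in("top","side"):
    d=get_image(n);pickle.dump(d,open(f"{n}3.pkl","wb"));cv2.imwrite(f"pics/{n}3.png",d["frame"])
print(state()["time"])
for n,R in(("top",(240,380,150,275)),("side",(230,400,140,280))):
    d=pickle.load(open(f"{n}3.pkl","rb"));C=cloud(d);r=roi(redmask(d),*R);Q=C[r&(d["depth"]>0)];Q=Q[Q[:,2]>np.percentile(Q[:,2],98)-.006]
    v=np.linalg.svd((Q-Q.mean(0))[:,:2],full_matrices=False)[2][0];print(n,Q.mean(0)*1e3,"head",(YAW-np.arctan2(v[1],v[0]))%np.pi)
a=cv2.imread("pics/top3.png")[140:280,230:390];b=cv2.imread("pics/side3.png")[110:250,250:410]
cv2.imwrite("pics/c3.png",cv2.resize(cv2.hconcat([a,b]),None,fx=2.5,fy=2.5))
E
```

```text
[-6.29  6.27 13.96  1.04  1.24 -0.04] -0.2834414040171371
97.7 [483.44 -66.75  99.44] [-5.5   5.72 11.6  -0.02] 39.2
98.2 [483.43 -66.77  99.51] [-4.42  5.55  9.45 -0.04] 39.5
98.7 [483.4  -66.77  99.84] [-4.08  5.62  8.77 -0.02] 39.9
99.2 [483.39 -66.77 100.31] [-3.92  5.55  8.17 -0.02] 40.3
99.7 [483.4  -66.77 100.75] [-3.68  5.5   8.62 -0.03] 40.7
100.2 [483.4  -66.78 101.23] [-3.36  5.24  8.3  -0.01] 41.1
100.7 [483.38 -66.77 101.67] [-3.46  4.93  8.04 -0.03] 41.5
101.2 [483.39 -66.76 102.15] [-3.85  5.71  7.74 -0.02] 41.8
101.7 [483.38 -66.75 102.58] [-3.37  5.34  7.44  0.02] 42.2
102.2 [483.38 -66.77 103.05] [-3.45  5.12  7.35 -0.03] 42.6
102.7 [483.37 -66.78 103.52] [-3.73  5.33  7.43 -0.  ] 43.0
103.2 [483.38 -66.78 103.8 ] [-2.44  5.14  5.82  0.  ] 43.4
103.7 [483.35 -66.75 103.81] [-1.79  5.37  3.48 -0.03] 43.8
104.2 [483.32 -66.75 103.87] [-0.32  4.95  1.21 -0.02] 44.1
[-0.21 -0.32 -0.48]
48.2333
top [481.92 -66.95 116.45] head 1.5891418193235558
side [481.83 -61.86 115.58] head 1.6180557554036614
```

View pics/c3.png

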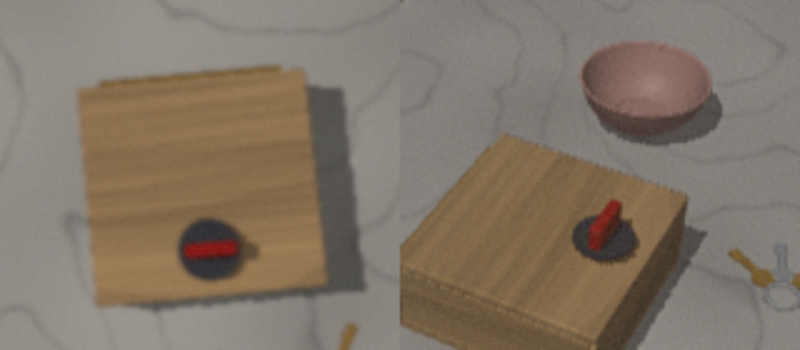

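The wing at (210,248) in the top crop now lies across the box, parallel to its y. It stands about 10 mm lower than when free, so the cam has caught.

```bash
python3 -c "
from bench import *
print(job_done())"
```

```text
the job is handed in; nothing more can be done
None
```

The lid is shut and the stud is pressed in, turned about 1.58 rad clockwise and caught about 10 mm below its free height; the wrist read about 14 N at most while pressing and turning, the bowl, dome, cases and keys were not touched, and the job was handed in at about 48 s (no verdict was returned).

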